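# Switch the bead sorter to its other tray and let the beads down

## Robot

A 7-joint arm with a two-finger parallel gripper is mounted at the origin on the work surface. World frame = base frame: x ahead of the robot, y to its left, z up, the work surface at z = 0. Lengths are in mm, angles in rad, forces in N, time in s.
With the tool pointing down it reaches from about 400 to 900 mm from the base axis. Payload 5.6 kg.
Tool frame: the origin (TCP) lies midway between the tips of the shut fingers; the grasp point (between the pads) lies 19 mm behind it; z points along the fingers, y is the line along which they close (so a half turn about z gives the same grasp; the last joint's range is limited). The gripper opens to 92 mm and grips with 3 to 60 N. Pads are 20 mm wide; open, the fingers measure 128 mm over their backs; the gripper's body (75 mm by 189 mm) begins 69 mm behind the grasp point.
Start: joints at [1.174, 0.468, -0.012, 1.603, 0.006, 1.071, -0.056], TCP at [225.162, -609.763, 214.592] pointing down, gripper open.
Joint ranges: [-2.53, 2.53], [-0.31, 2.02], [-1.57, 1.55], [0.28, 2.44], [-1.29, 4.43], [0.15, 1.84], [-2.92, 2.92]. Speed limits (rad/s): [2.57, 2.57, 3.14, 3.14, 3.14, 3.14, 3.14].

## Interface

Orientations are given as a rotation vector (axis times angle).
In Python, from cell import robot, grip, kin, viewer gives the robot as it stands. Calls block until the motion is done:
- robot.movep(position, orientation): joint-space move of the TCP to a pose.
- robot.servo_line(position, feed=150, rotation=None): straight line of the TCP; rotation=None keeps the orientation; feed is the mean speed in mm/s.
- robot.goto_joints(angles): joint-space move.
- grip(opening, newtons=None): opening from 0.0 (shut) to 1.0 (fully open); newtons is the grip in N (None keeps the last); returns when the fingers have stopped.
- robot.hold(seconds).
- kin.ik(position, orientation): joint angles nearest the present ones, or None.
- robot.observe(): the state.
- viewer.read_camera(name): name is "side" or "top" or "wrist"; returns the picture (384x512x3 uint8, red, green, blue); there is no depth.
- viewer.camera_info(name): a dict with "camera_matrix" (3x3 intrinsics, pixels), "k1" (the pictures are not rectified: a ray, as slopes to the right and down, at radius r is drawn at 1 + k1 r^2 times it, then the intrinsics apply), "R" (3x3) and "t" (3): a world point X has camera coordinates R X + t. Camera axes: x right, y down, z forward; pixel columns grow to the right and rows downward; lengths in mm; the calibration is good to about 2 mm. A picture is of the moment at which its call begins: read the wrist's pose just before it. camera_info takes no time and is no camera call; for the wrist camera it gives the pose at the moment of the call.
A pose or a line that the arm cannot do raises robot.IKError and nothing moves.
- robot.job_done(): hands the job in; it is judged then, once.
Trained networks look in the newest picture that a camera, given by its name, has taken for a name from the list of things; names that differ only in an ending like _2 or _b are one class to them, and where a whole thing is asked for, a point or a joint stands for the part that bears it (a point fixed in the world has none). Each returns a list of dicts, best first, with "confidence" (0 to 1); they miss things now and then, are a little off and sometimes report something else, mostly with a low value. They report only what shows in the picture. A call takes as long as a camera call.
- viewer.silhouettes(name, camera): "mask" (384x512 bool, what is visible of it).
- viewer.pinpoint(name, camera): "at" ([x, y, z] in mm, in the coordinates of the camera as it stood for that picture, good to about 4 mm: a listed point, or the origin of a listed thing).
The state is a dict: "t": time; "joints": joint angles; "joint_velocities": joint speeds; "joint_torque": joint torques, N m; "tcp_pos": TCP position; "tcp_rot": TCP orientation; "contact_force": force on the tool from outside, world axes, zero at the start; "wrist_torque": the same for the moment, N m; "grip_width": opening from 0.0 (shut) to 1.0 (fully open); "grip_force": force on a finger pad.
Only numpy, scipy, OpenCV 4.12 (cv2) and the standard library are available. Lean on these libraries where they do the work, as an engineer would, in place of code of your own. Each camera call takes 0.05 s, during which the arm holds its last target. There are 200 camera calls.

## Task

Rock the seesaw gate of the bead sorter over its pivot by pressing down its raised paddle, so that it leads to the other tray than it does now. Then push the steel stop slide by its tab all the way towards the robot's left, so that the three waiting beads roll down that chute into the tray by themselves, and finish once they lie still there. Nothing needs gripping, the fingertips or the outside of the fingers will do; do not touch or lift the beads, and leave the things around the sorter where they are.

Things in the scene. Friction and masses are not known exactly. Their poses are not given: they have to be found in the camera images.
- sorter: Wooden bead sorter fixed to the table; its place and yaw vary. Origin: on the table under the seesaw's middle; x points along the inlet away from the robot, y left, z up. Offsets below are (x, y, z) mm in this frame. Base board x -60..220, y -300..300, 12 thick. At each seesaw end a fixed chute (y +-102 to +-189, x -31..31, up to z 120) leads to a tray.
- inlet_lip (a point): Lower end of the inlet's floor, at (18, 0, 146). The inlet is an open channel, 34 wide inside, walls 26 high, rising away from the robot by 0.12 rad to x 207. The beads wait in it; released, they roll over this lip, drop into the middle of the seesaw trough and roll to whichever end is low.
- gate (a joint): Seesaw gate's angle, rad, stops at -0.27 and +0.27. Positive: left (+y) end up, beads go right; negative: right end up, beads go left. Top-heavy: it tips onto a stop by itself (either side at the start, within 1 s) and stays; pushed past level (0) it falls to the other stop. About 1 N on a paddle moves it; the stops are rigid.
- gate_pivot (a point): Middle of the seesaw gate's pivot axis, at (0, 0, 130); the axis runs along the sorter's x. The gate is a light wood trough 210 long (y) and 44 wide (x), open at both ends. A brass ball of 34 mm stands on its front wall as weight, centre 66 above and 20 in front of the pivot when level (top at z 213).
- paddle_left (a point): Middle of the top of the left finger paddle: flat plate 34 wide (y), 6 thick, sticking out 63 from the trough's front wall towards the robot, fixed to the gate. At (-60, 100, 134) when the gate is level, about 27 higher or lower at the stops. Free space below it.
- paddle_right (a point): The same point of the right paddle: (-60, -100, 134) when the gate is level, about 27 higher or lower at the stops.
- stop_slide (a joint): Steel stop slide across the inlet, in m, 0 to 0.045 towards the sorter's +y (left). Starts at 0 to 0.004: its blade blocks the inlet. From 0.036 on the inlet is open and the beads roll out by themselves. About 2 N of friction; it stays where it is left; rigid stop at 0.045.
- stop_tab (a point): Middle of the right-hand (-y) face of the stop slide's upright tab, the face to push: plate 36 (x) x 6 (y) x 60 (z), at (50, -83, 194) when the slide is at 0, spanning z 164 to 224; free space to its right. The slide's bar leads left from the tab at z 190 to 198.
- tray_left: Open dark steel catch tray at the end of the left chute, fixed to the sorter, 115 x 115 x 50, walls 5. Origin: centre of its underside, at (0, 235, 12).
- tray_right: The same at the end of the right chute, origin at (0, -235, 12).
- bead1: Dark wooden bead, ball of 28 mm, about 12 g, smooth, number 1 in the queue behind the stop. Origin: its centre; its axes turn as it rolls. Starts at (68, 0, 166).
- bead2: Dark wooden bead, ball of 28 mm, about 12 g, smooth, number 2 in the queue behind the stop. Origin: its centre; its axes turn as it rolls. Starts at (96, 0, 170).
- bead3: Dark wooden bead, ball of 28 mm, about 12 g, smooth, number 3 in the queue behind the stop. Origin: its centre; its axes turn as it rolls. Starts at (124, 0, 173).
- dressing_jar: Bystander, loose: amber glass jar with a black lid, 52 mm across, 65 mm high, standing on the table in front of the sorter; origin: centre of its underside.
- burnisher: Bystander, loose: turned dark wood burnisher, dumbbell-shaped, 156 mm long, 40 mm thick, lying on the table in front of the left half; origin: under its middle.
- awl: Bystander, loose: awl with a wooden handle and a thin steel blade lying on the table in front of the right half; origin: under its middle.
- stamp_punch: Bystander, loose: upright steel stamp punch, 32 mm across, 100 mm high, standing on the base board right of the inlet; origin: centre of its underside.
- rivet_tin: Bystander, loose: aluminium rivet tin, 66 mm across, 45 mm high, on the base board left of the inlet; origin: centre of its underside.
- sanding_block: Bystander, loose: cork block 70 x 45 x 30 mm on the table left of the left tray; origin: centre of its underside.

How it is judged:
By the outcome, as a careful person would: the job done as asked, in the order asked, and still so for the second after the job is handed in, with the robot touching nothing.
It also fails if it takes over 48 s, if anything falls off the work surface, if the arm or the gripper's body presses on something with over 40 N, if the wrist force passes 120 N, or if a joint passes its speed limit or range.

## Working session

There is one attempt and no reset: what is moved stays moved. The work goes in short steps, each a Python script; the robot and the scene stay as the last script left them, time stands still between calls to the robot, and variables do not carry over. Pictures are saved under pics/ and viewed, at most 10 in all, crops included, and the job is handed in when it is done.

```bash
mkdir -p pics; ls; cat > h.py <<'E'
import numpy as np, cv2
from cell import robot, grip, kin, viewer
def snap(cam,fn=None):
    im=viewer.read_camera(cam); 
    if fn: cv2.imwrite('pics/'+fn,im[:,:,::-1])
    return im
def world(p,cam):
    c=viewer.camera_info(cam); return np.array(c['R']).T@(np.array(p)-np.array(c['t']).ravel())
def pins(names,cam):
    for n in names:
        for d in viewer.pinpoint(n,cam)[:2]:
            print(cam,n,round(d['confidence'],2),world(d['at'],cam).round(1))
E
python3 - <<'E'
from h import *
N=['sorter','inlet_lip','gate_pivot','paddle_left','paddle_right','stop_tab','tray_left','tray_right','bead1','stamp_punch','rivet_tin','dressing_jar','burnisher','awl']
for c in ['top','side']:
    snap(c,c+'0.png'); pins(N,c)
s=robot.observe(); print(s['t'],s['tcp_pos'],s['tcp_rot'],s['contact_force'])
a=cv2.imread('pics/top0.png');b=cv2.imread('pics/side0.png')
cv2.imwrite('pics/both.png',cv2.resize(np.vstack([a,b]),(400,600)))
E
```

```text
pics
top sorter 0.76 [583.4 -40.4  -3.6]
top sorter 0.63 [449.1 -43.    0.6]
top inlet_lip 0.56 [ 531.7 -137.6  162. ]
top gate_pivot 0.57 [585.4 -34.7 127.5]
top gate_pivot 0.4 [647.5 -34.1 162.2]
top paddle_left 0.97 [520.6  56.7 107.8]
top paddle_right 0.84 [ 530.  -137.1  159.4]
top stop_tab 0.85 [ 640.4 -112.9  195.3]
top tray_left 0.88 [566.  200.   12.6]
top tray_right 0.76 [ 602.4 -268.8   13.4]
top tray_right 0.55 [ 638.8 -110.6  195.7]
top bead1 0.66 [649.6 -32.6 164.7]
top bead1 0.66 [703.1 -25.3 174.3]
top stamp_punch 0.51 [ 635.7 -112.4  195.1]
top stamp_punch 0.45 [ 748.4 -158.1   12. ]
top rivet_tin 0.71 [705.1 -24.9 171.5]
top rivet_tin 0.59 [720.6 106.   12.8]
top dressing_jar 0.59 [ 4.486e+02 -4.050e+01 -4.000e-01]
top burnisher 0.7 [423.1 149.2   2.4]
top burnisher 0.19 [717.9 107.9   8. ]
top awl 0.67 [ 457.3 -256.9   -1.8]
side sorter 0.65 [586.  -36.6  -2.6]
side inlet_lip 0.92 [603.7 -35.3 146.1]
side gate_pivot 0.67 [584.4 -33.2 127.9]
side gate_pivot 0.24 [602.  -34.3 143.6]
side paddle_left 0.67 [519.1  57.7 106.4]
side paddle_left 0.24 [677.5 -30.3 168.8]
side paddle_right 0.98 [ 531.9 -138.9  155.3]
side stop_tab 0.58 [ 642.8 -113.8  194.7]
side tray_left 0.64 [565.2 195.2  10.3]
side tray_right 0.71 [ 606.7 -267.1   10.1]
side bead1 0.62 [707.9 -23.  166.9]
side bead1 0.38 [677.3 -29.4 167.9]
side rivet_tin 0.69 [721.8 108.   11.4]
side rivet_tin 0.36 [601.1 -38.5 144.4]
side dressing_jar 0.87 [440.6 -46.7  -3.6]
side dressing_jar 0.32 [706.1 -23.2 167.7]
side burnisher 0.58 [425.3 146.9  -1.1]
side awl 0.53 [ 461.6 -262.4   -1.3]
1.5 [ 225.16601415 -609.74959498  214.58865789] [ 3.09256236e+00  5.52764167e-01 -2.59618454e-05] [-0.08959869 -0.15403172  0.38475096]
```

View pics/top0.png

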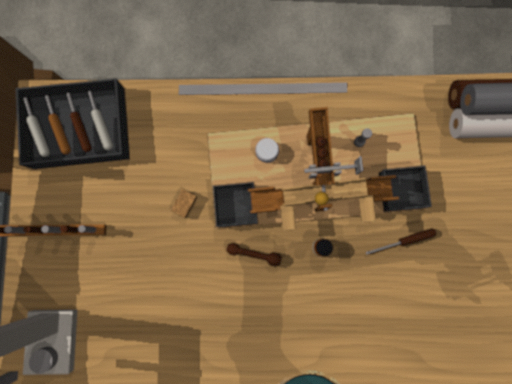

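View pics/side0.png

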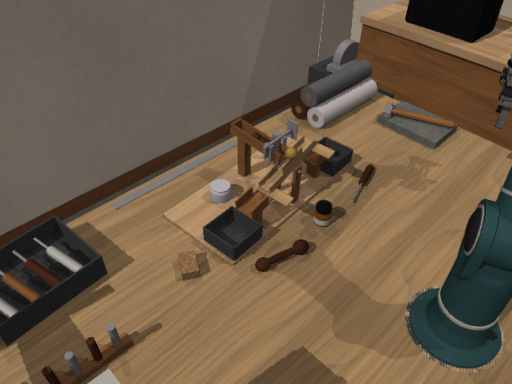

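The left paddle is low (z about 107) and the right one raised (about 157), so the gate leads left now. I'll press the right paddle. The sorter is at about (585, -35) with a yaw of about 0.08. Nothing stands next to the paddle, and the tab is free on its right.

```bash
cat >> h.py <<'E'
from scipy.spatial.transform import Rotation as Ro
M=np.array([[-60,-98,583-51.5-0,0]])
pts=[((0,0),(584.6,-36)),((-60,96),(519.8,57.2)),((-60,-98),(531,-138)),((50,-83),(641.6,-113.4)),((0,235),(565.6,197.6)),((0,-235),(604.5,-268)),((18,0),(603.7,-35.3))]
A=np.array([p[0] for p in pts],float);B=np.array([p[1] for p in pts])
a0,b0=A.mean(0),B.mean(0);a,b=A-a0,B-b0
YAW=np.arctan2((a[:,0]*b[:,1]-a[:,1]*b[:,0]).sum(),(a*b).sum())
R2=np.array([[np.cos(YAW),-np.sin(YAW)],[np.sin(YAW),np.cos(YAW)]]);T2=b0-R2@a0
def S(x,y,z): return np.r_[R2@[x,y]+T2,z]
def rot(k): # tool y along +-sorter x, pointing down
    yv=np.r_[R2@[k,0],0];zv=np.array([0,0,-1.]);return Ro.from_matrix(np.c_[np.cross(yv,zv),yv,zv]).as_rotvec()
E
python3 - <<'E'
from h import *
print(T2,YAW,(A@R2.T+T2-B).round(1).tolist())
for k in(1,-1):
  for p in[(-76,-100,280),(-76,-100,116),(50,-130,260),(50,-130,180),(50,-45,180)]:
    q=kin.ik(S(*p),rot(k)); print(k,p,None if q is None else np.round(q,2))
c=viewer.camera_info('wrist');print(np.array(c['R']),c['t'])
E
```

```text
[585.13193051 -35.29402608] 0.07907077164495806 [[0.5, 0.7], [-2.1, -1.5], [2.1, 0.3], [-0.1, -0.7], [1.0, 1.4], [-0.8, -1.6], [-0.6, 1.4]]
1 (-76, -100, 280) [ 0.67  0.27 -0.56  1.78  0.15  1.14  0.15]
1 (-76, -100, 116) [ 0.63  0.47 -0.53  1.94  0.32  0.82  0.  ]
1 (50, -130, 260) [ 0.55  0.52 -0.52  1.49  0.26  1.21  0.07]
1 (50, -130, 180) [ 0.55  0.59 -0.52  1.57  0.32  1.07  0.03]
1 (50, -45, 180) [ 0.51  0.58 -0.62  1.62  0.38  1.06 -0.15]
-1 (-76, -100, 280) [ 0.26  0.22 -0.07  1.8   0.02  1.12 -2.87]
-1 (-76, -100, 116) [ 0.13  0.4   0.09  1.97 -0.05  0.77 -2.81]
-1 (50, -130, 260) [ 0.14  0.45  0.07  1.52 -0.03  1.17 -2.84]
-1 (50, -130, 180) [ 0.1   0.52  0.13  1.6  -0.07  1.02 -2.81]
-1 (50, -45, 180) [-0.74  0.9   1.34  1.71 -0.91  1.31 -2.27]
[[ 3.46367424e-01 -9.38098778e-01  5.38417065e-04]
 [-9.04203460e-01 -3.33699503e-01  2.66572214e-01]
 [-2.49891399e-01 -9.28187698e-02 -9.63814798e-01]] [-651.39729686  -29.66802046  389.13781513]
```

```bash
python3 - <<'E'
from h import *
grip(0.0)
robot.movep(S(-76,-100,290),rot(1))
robot.servo_line(S(-76,-100,180),feed=120)
for z in(160,148,138,130,122,116):
    robot.servo_line(S(-76,-100,z),feed=50); print(z,robot.observe()['contact_force'].round(1))
robot.hold(0.5)
robot.servo_line(S(-76,-102,290),feed=150)
for c in('top','side'): snap(c,c+'1.png'); pins(['paddle_left','paddle_right','stop_tab','awl','dressing_jar'],c)
snap('wrist','w1.png'); pins(['stop_tab'],'wrist')
print(robot.observe()['t'])
E
```

```text
160 [0.2 1.2 0.6]
148 [-0.2  0.5 -0.4]
138 [-1.  -0.6 -0. ]
130 [ 0.1 -0.3  0.6]
122 [-1.2 -0.8 -0. ]
116 [-0.2 -0.1 -0.5]
top paddle_left 0.94 [518.8  54.4 158.4]
top paddle_right 0.92 [ 530.3 -141.9  109.2]
top stop_tab 0.89 [ 637.9 -114.6  190.5]
top awl 0.57 [ 455.2 -256.    -1.6]
top dressing_jar 0.73 [445.5 -40.6  -0.8]
side paddle_left 0.61 [517.8  52.7 159.5]
side paddle_right 0.96 [ 531.9 -139.8  102.1]
side stop_tab 0.86 [ 643.5 -115.   196.7]
side stop_tab 0.5 [570.4 346.8  -0.6]
side awl 0.66 [ 461.3 -259.9   -1.6]
side dressing_jar 0.96 [ 4.431e+02 -4.720e+01 -4.000e-01]
side dressing_jar 0.24 [677.1 -28.5 166.2]
wrist stop_tab 0.84 [ 638.8 -117.   196. ]
10.6083
```

View pics/side1.png

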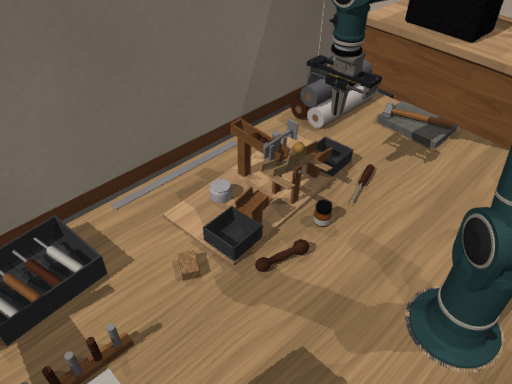

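View pics/w1.png

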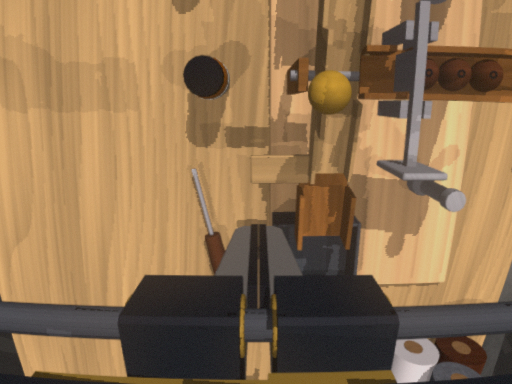

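The gate has flipped: the left paddle is now up at z 159 and the right one down at about 106, with nothing else disturbed. In the wrist picture the tab is at about (410,170). The punch stands at about (440,195), well below and behind it, so the push path is free.

```bash
python3 - <<'E'
from h import *
robot.movep(S(50,-135,290),rot(1))
robot.servo_line(S(50,-135,184),feed=150)
f0=robot.observe()['contact_force']
robot.servo_line(S(50,-100,184),feed=80)
robot.servo_line(S(50,-60,184),feed=50)
y=-60
while y<-34:
    y+=1.5; robot.servo_line(S(50,y,184),feed=30)
    f=robot.observe()['contact_force']-f0; print(y,f.round(1))
    if np.hypot(f[0],f[1])>12: break
robot.servo_line(S(50,y-40,184),feed=120)
robot.servo_line(S(50,y-60,290),feed=150)
for c in('top','side'): snap(c,c+'2.png'); pins(['paddle_left','stop_tab','bead1','stamp_punch'],c)
print(S(50,-38,194),robot.observe()['t'])
a=cv2.imread('pics/top2.png')[80:260,180:450];b=cv2.imread('pics/side2.png')[90:270,130:400]
cv2.imwrite('pics/c2.png',cv2.resize(np.vstack([a,b]),None,fx=1.6,fy=1.6))
E
```

```text
-58.5 [ 0.3  0.3 -1.8]
-57.0 [ 0.4 -0.7 -1.3]
-55.5 [ 0.1  0.5 -0.8]
-54.0 [ 0.4 -0.9 -0. ]
-52.5 [-0.   0.  -0.6]
-51.0 [ 0.1  0.3 -0.3]
-49.5 [-0.8 -0.1  0.5]
-48.0 [ 1.4 -3.5  0.9]
-46.5 [ 0.6 -6.5 -0.3]
-45.0 [ 1.1 -9.1  0.7]
-43.5 [  2.2 -11.6   0.6]
-42.0 [  1.3 -14.2   0.5]
top paddle_left 0.96 [517.7  55.7 160.1]
top stop_tab 0.67 [634.7 -68.2 195.4]
top stop_tab 0.61 [ 603.2 -269.5   12.8]
top bead1 0.49 [ 596.8 -267.5   31.1]
top bead1 0.39 [ 570.  -310.3   31. ]
top stamp_punch 0.73 [ 743.5 -157.7   12. ]
top stamp_punch 0.2 [ 4.553e+02 -2.575e+02  3.000e-01]
side paddle_left 0.71 [516.9  51.2 157.9]
side paddle_left 0.33 [ 612.4 -310.9   29. ]
side stop_tab 0.56 [638.6 -71.8 194.5]
side stop_tab 0.22 [605.1 -36.7 145.1]
side bead1 0.61 [563.8 197.5  10.6]
side bead1 0.53 [ 607.7 -312.1   25.7]
[637.97726657 -69.22587625 194.        ] 18.4417
```

View pics/c2.png

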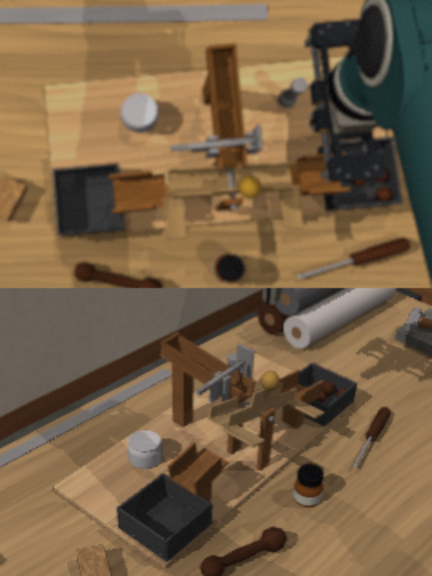

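The slide sits against its stop and the inlet is empty. I'll move the arm aside and check that all three beads lie still in the right tray.

```bash
python3 - <<'E'
from h import *
robot.servo_line(S(50,-105,330),feed=150)
robot.goto_joints([1.174,0.468,-0.012,1.603,0.006,1.071,-0.056])
robot.hold(2.0)
a=snap('top','top3.png'); pins(['paddle_left','paddle_right','stop_tab','awl','dressing_jar','stamp_punch'],'top')
ds=viewer.pinpoint('bead1','top')
for d in ds: print(round(d['confidence'],2),world(d['at'],'top').round(1))
robot.hold(1.5)
b=snap('top'); print('diff',np.abs(a.astype(int)-b).max(2)[150:230,360:440].max(),robot.observe()['t'])
x=a[140:230,340:440][:,:,::-1]; y=snap('side')[90:270,230:400][:,:,::-1]
cv2.imwrite('pics/c3.png',np.hstack([cv2.resize(x,(440,396)),cv2.resize(y,(360,396))]))
E
```

```text
top paddle_left 0.85 [517.1  49.8 159.8]
top paddle_left 0.54 [ 602.1 -268.    31.8]
top paddle_right 0.78 [ 528.9 -140.5  109.2]
top stop_tab 0.69 [572.  346.7   1.7]
top stop_tab 0.56 [635.2 -69.4 194.9]
top awl 0.66 [ 530.  -138.7  108.2]
top awl 0.61 [ 456.3 -259.5   -1.8]
top dressing_jar 0.74 [448.6 -45.8  -2.5]
top dressing_jar 0.62 [521.3  53.  160.8]
top stamp_punch 0.62 [ 746.1 -157.7   11.5]
top stamp_punch 0.56 [448.2 -43.   -2.9]
0.61 [ 568.4 -311.5   30.3]
0.4 [ 603.8 -312.8   26.1]
0.28 [718.3 111.5  10.7]
diff 14 25.1
```

View pics/c3.png

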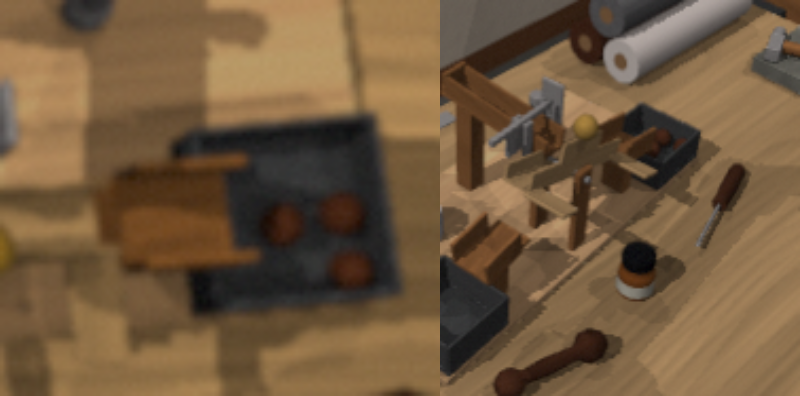

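Three beads lie in the right tray, at crop pixels (282,222), (342,212) and (350,268). I'll check the picture difference against noise and then hand in.

```bash
python3 - <<'E'
from h import *
a=cv2.imread('pics/top3.png')[:,:,::-1]
robot.hold(1.0)
b=snap('top'); d=np.abs(cv2.GaussianBlur(a,(5,5),0).astype(int)-cv2.GaussianBlur(b,(5,5),0)).max(2)
m,n=d[150:230,360:440].max(),d[20:120,180:440].max(); print(m,n)
if m<=n+3: print(robot.job_done(),robot.observe()['t'])
E
```

```text
3 3
the job is handed in; nothing more can be done
the job is handed in; nothing more can be done
```

The job is done and handed in: I rocked the gate over to lead right and pushed the slide left to its stop, and the three beads lie still in the right tray.

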